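# Put the book-repair station away and close the paste jars

## Task

Clear up the book-repair table: lay every brush and spatula that is out flat in the tool tray, one to a compartment, brushes in the two compartments with the wide heads and spatulas in the two with the narrow heads, each with its bristles or blade in the head end and its handle in the narrow handle end. Close both paste jars, each with the lid of its own colour: set the lid level on the neck, turn it back (anticlockwise) until it drops into the thread, then screw it clockwise fully home against its stop and let go. Do not disturb the book, the pencil pot or the book weight.

Things in the scene. Friction and masses are not known exactly. Their poses are not given: they have to be found in the camera images.
- tray: fixed wooden tool tray, 216 x 216 mm, walls 21 high; origin: centre of its underside, inner floor 5 above it. Four compartments side by side run along its x: head ends from x = +40 to +100 mm, handle ends (28 wide) from x = -100 to -40, parted by dividers 16 high. From x = -40 to +40 there are no dividers: a finger trough right across
- brush_bay1 (a point): where a brush's origin belongs: on the floor of the outer brush compartment (tray x = 0, y = +78 mm), x along the tray, head end 46 mm wide; 15 mm to spare at each end
- brush_bay2 (a point): the same for the inner brush compartment (tray x = 0, y = +26 mm)
- spatula_bay1 (a point): where a spatula's origin belongs: on the floor of the inner spatula compartment (tray x = -12, y = -26 mm), x along the tray, head end 32 mm wide; 12 mm to spare at the blade's tip
- spatula_bay2 (a point): the same for the outer spatula compartment (tray x = -12, y = -78 mm)
- jar_blue: white jar with a blue band, fixed in a heavy dark holder 84 mm across; origin: centre of its underside, shoulder at z = 80 mm, rim at z = 108. Height of the lid's origin above it: 92 to 96 mm resting on top of the thread ridges, about 89 dropped into the gaps, 86 screwed home. Clockwise on top of the ridges the lid only runs against the stop ribs
- jar_blue_mouth (a point): centre of the rim. Neck 48 mm across, tapered to 41 at the rim. Three thread ridges, 120 degrees apart, 3 mm proud: each starts high and falls 4 mm clockwise over 78 degrees to an upright stop rib as high as its start; then a gap of 34 degrees to the next start. Where they start differs every time; the jar's yaw does not tell it
- jar_red: the same jar with a red band; its threads start elsewhere
- jar_red_mouth (a point): centre of the red jar's rim, as for the blue one
- lid_blue: blue screw lid, 60 mm across, 28 high, top up, about 80 g; origin: centre of the skirt's lower edge. Inside, three lugs 7 mm wide, 1 to 4 mm above that edge, one at its +x and at each 120 degrees, 1 mm clear of the neck. Grip the skirt across, upper half. The last 3 mm of screwing press a springy liner (5 N); friction then holds it
- lid_red: red screw lid, the same as the blue one but for its colour
- mat: fixed green cutting mat 220 x 340 x 3 mm on which the tools lie at the start; origin: centre of its underside
- brush1: paste brush lying flat, 170 mm long, heads along its +x: handle (16 wide, red end) from x = -85 to 20, brass ferrule 36 wide and 12 thick from x = 20 to 42, black bristles 34 wide to x = 85. Origin: underside, under the handle near the balance point: grip it there across y (16 mm). 12 thick, about 50 g; may be absent
- brush2: a second brush, the same as brush1; may be absent
- spatula1: spatula lying flat, 170 mm long, blade along its +x: dark wooden handle 16 wide and 12 thick from x = -70 to 25, brass bolster, steel blade 24 wide and 3 thick from x = 37 to 100. Origin: middle of the handle's underside near its balance point: grip it there across y (16 mm). About 60 g; may be absent
- spatula2: a second spatula, the same as spatula1; may be absent
- brush1_tip (a point): end of brush1's bristles
- brush2_tip (a point): end of brush2's bristles
- spatula1_tip (a point): end of spatula1's blade
- spatula2_tip (a point): end of spatula2's blade
- book: red book lying flat, 125 x 180 x 31 mm; leave alone. Origin: centre of the underside
- pencil_pot: dark pot of pencils, 72 mm across, 166 high; leave alone. Origin: centre of the underside
- book_weight: blue cloth-covered book weight, 50 x 120 x 30 mm; leave alone. Origin: centre of the underside
Mind the look-alikes: they are no part of the job. What is shaped like the spatula2 but purple is not meant.

How it is judged:
By the outcome, as a careful person would: the job done as asked, in the order asked, and still so for the second after the job is handed in, with the robot touching nothing.
Of brush1, brush2, spatula1, spatula2 only 3 to 4 are there at a start; the rules pass over those that are not, and their reading is None.
At some moment in a run one of brush1, brush2, spatula1, spatula2 may be knocked a few centimetres aside while the robot is not near it.
Once in a run the grip may slacken for a moment while it holds something.
It also fails if it takes over 210 s, if anything falls off the work surface, if the arm or the gripper's body presses on something with over 40 N, if the wrist force passes 120 N, or if a joint passes its speed limit or range.

## Robot

A 6-joint arm with a two-finger parallel gripper is mounted at the origin on the work surface. World frame = base frame: x ahead of the robot, y to its left, z up, the work surface at z = 0. Lengths are in m, angles in rad, forces in N, time in s.
With the tool pointing down it reaches from about 0.375 to 0.975 m from the base axis. Payload 3.8 kg.
Tool frame: the origin (TCP) lies midway between the tips of the shut fingers; the grasp point (between the pads) lies 19 mm behind it; z points along the fingers, y is the line along which they close (so a half turn about z gives the same grasp; the last joint's range is limited). The gripper opens to 88 mm and grips with 3 to 60 N. Pads are 18 mm wide; open, the fingers measure 123 mm over their backs; the gripper's body (75 mm by 187 mm) begins 45 mm behind the grasp point.
Start: joints at [-1.284, 0.264, 1.604, -0, 1.274, -0.037], TCP at [0.215, -0.64, 0.239] pointing down, gripper open.
Joint ranges: [-2.63, 2.63], [-0.94, 2.18], [0.31, 2.57], [-1.31, 4.45], [0, 2.66], [-2.55, 2.55]. Speed limits (rad/s): [2.57, 2.57, 3.14, 3.14, 3.14, 3.14].

## Interface

Orientations are given as a rotation vector (axis times angle).
In Python, from cell import manip, inverse_kinematics, cams, order gives the robot as it stands. Calls block until the motion is done:
- manip.move_pose(position, orientation): joint-space move of the TCP to a pose.
- manip.move_linear(position, rate=0.15, rot=None): straight line of the TCP; rot=None keeps the orientation; rate is the mean speed in m/s.
- manip.set_joints(angles): joint-space move.
- manip.set_gripper(opening, force=None): finger opening in m; force is the grip in N (None keeps the last); returns when the fingers have stopped.
- manip.dwell(seconds).
- inverse_kinematics(position, orientation): joint angles nearest the present ones, or None.
- manip.state(): the state.
- cams.capture(name): name is "scene" or "top"; returns a dict with "image" (400x640x3 uint8, blue, green, red), "z_map" (400x640 float32, m along the optical axis (not along the pixel's ray), 0 where there is no reading), "intrinsics" (3x3 intrinsics, pixels), "position" and "orientation" of the camera in the world. Camera axes: x right, y down, z forward; pixel columns grow to the right and rows downward; lengths in m; the calibration is good to about 2 mm. A picture is of the moment at which its call begins.
A pose or a line that the arm cannot do raises manip.IKError and nothing moves.
- order.close_job(): hands the job in; it is judged then, once.
The state is a dict: "clock": time; "joint_pos": joint angles; "joint_velocities": joint speeds; "tau": joint torques, N m; "tool_pos": TCP position; "tcp_rot": TCP orientation; "contact_force": force on the tool from outside, world axes, zero at the start; "moment": the same for the moment, N m; "gripper_width": finger opening in m; "grasp_force": force on a finger pad.
Only numpy, scipy, OpenCV 4.12 (cv2) and the standard library are available. Lean on these libraries where they do the work, as an engineer would, in place of code of your own. Each camera call takes 0.05 s, during which the arm holds its last target. There are 200 camera calls.

## Working session

There is one attempt and no reset: what is moved stays moved. The work goes in short steps, each a Python script; the robot and the scene stay as the last script left them, time stands still between calls to the robot, and variables do not carry over. Pictures are saved under pics/ and viewed, at most 14 in all, crops included, and the job is handed in when it is done.

```bash
ls; mkdir -p pics; cat > h.py <<'E'
import numpy as np, cv2
from cell import manip, inverse_kinematics, cams, order
from scipy.spatial.transform import Rotation as R
def cap(n):
    c=cams.capture(n); o=np.array(c["orientation"],float)
    c["R"]=o if o.shape==(3,3) else R.from_rotvec(o).as_matrix() if o.size==3 else R.from_quat(o).as_matrix()
    return c
def cloud(c):
    K=c["intrinsics"]; z=c["z_map"]; v,u=np.mgrid[:z.shape[0],:z.shape[1]]
    p=np.stack([(u-K[0,2])/K[0,0]*z,(v-K[1,2])/K[1,1]*z,z],-1)@c["R"].T+np.array(c["position"])
    p[z==0]=np.nan
    return p
def down(yaw): # tool z down, tool y axis at yaw+90deg
    return (R.from_euler('z',yaw)*R.from_rotvec([np.pi,0,0])).as_rotvec()
E
python3 - <<'E'
from h import *
for n in("scene","top"):
    c=cap(n); cv2.imwrite(f"pics/{n}0.png",c["image"]); print(n,c["position"],c["orientation"],c["intrinsics"].tolist())
    p=cloud(c); np.save(f"{n}0.npy",p); print(np.nanmin(p[...,2]),np.nanmedian(p[...,2]))
s=manip.state(); print(s)
print(R.from_rotvec(s["tcp_rot"]).as_matrix().round(3))
E
```

```text
pics
scene [ 1.28328716 -0.39722695  0.78649795] [-1.945439   -1.27600078  0.6231161 ] [[365.0178200358678, 0.0, 318.57501948686], [0.0, 365.0178200358678, 198.66344945861437], [0.0, 0.0, 1.0]]
-0.7707577313030046 0.0004370243960425402
top [ 0.41756679 -0.08133257  1.68786618] [-2.19005326  2.20564664 -0.06397787] [[467.55084972431354, 0.0, 304.5878990968263], [0.0, 467.55084972431354, 198.03623765535355], [0.0, 0.0, 1.0]]
-0.7887292789898073 -0.0031025040126082537
{'clock': 0.1, 'joint_pos': array([-1.28392369e+00,  2.64692587e-01,  1.60518503e+00, -6.11125093e-05,
        1.27369896e+00, -3.68791483e-02]), 'joint_velocities': array([ 0.00174411, -0.00201547, -0.00144975, -0.00098239, -0.00027585,
       -0.00048193]), 'tau': array([ 1.07681481e-03, -5.03617215e+01, -3.58071828e+01,  7.32595730e-02,
        2.33952119e-02, -4.70823329e-05]), 'tool_pos': array([ 0.21455262, -0.63934224,  0.23753085]), 'tcp_rot': array([-3.09858152e+00, -5.06041763e-01,  4.79265090e-04]), 'contact_force': array([0.17035594, 0.64093915, 0.46075178]), 'moment': array([ 0.0078814 , -0.07984677, -0.01512104]), 'grasp_force': 0.0, 'gripper_width': 0.08805793000541896}
[[ 0.948  0.318 -0.001]
 [ 0.318 -0.948  0.002]
 [ 0.    -0.002 -1.   ]]
```

View pics/top0.png

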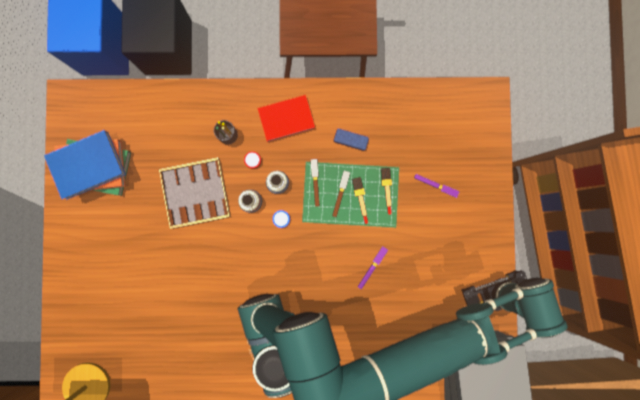

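View pics/scene0.png

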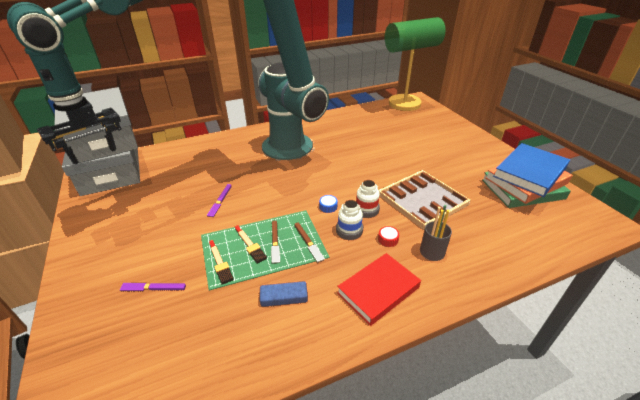

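The top view shows the spatulas at (315,180) and (341,192), and the brushes at (361,200) and (387,190). The two purple spatula look-alikes are off the mat at (436,185) and (372,268), so I leave them. The lids are red (253,160) and blue (281,219). The jars are at (277,182), blue by the scene view, and (249,201), red. The tray is at (194,192).

```bash
python3 - <<'E'
from h import *
im=cv2.imread("pics/top0.png")
cv2.imwrite("pics/topc.png",cv2.resize(im[140:240,290:410],None,fx=6,fy=6,interpolation=cv2.INTER_CUBIC))
cv2.imwrite("pics/topd.png",cv2.resize(im[140:240,150:300],None,fx=5,fy=5,interpolation=cv2.INTER_CUBIC))
E
```

```text
(no output)
```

View pics/topc.png

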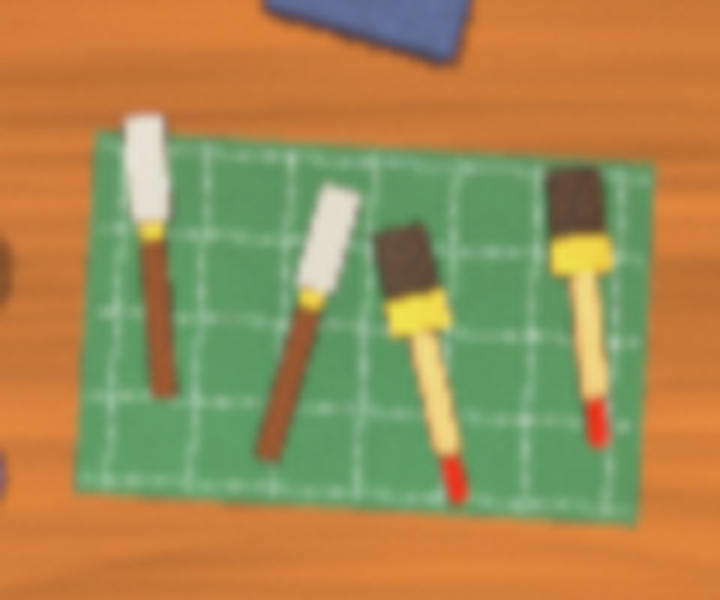

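View pics/topd.png

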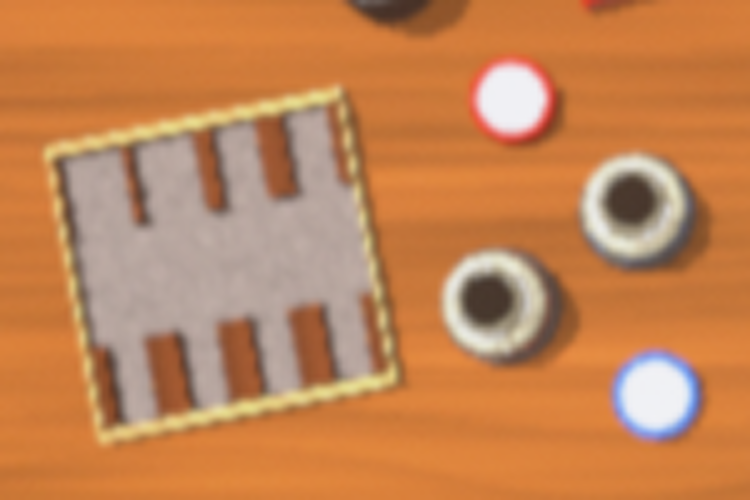

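The enlarged crop confirms two dark-handled spatulas and two yellow-handled brushes with red ends on the mat. The tray's wide head compartments are at the upper left, so tray +x is up in the image and +y is left. Next I turn these into positions.

```bash
cat >> h.py <<'E'
def ray(c,uv,z):
    K=c["intrinsics"]; uv=np.atleast_2d(uv).astype(float)
    d=np.c_[(uv[:,0]-K[0,2])/K[0,0],(uv[:,1]-K[1,2])/K[1,1],np.ones(len(uv))]@c["R"].T
    o=np.array(c["position"]); return (o+d*((z-o[2])/d[:,2])[:,None])
E
python3 - <<'E'
from h import *
np.set_printoptions(precision=4,suppress=True)
c=cap("top"); s=cap("scene")
f=lambda a,k,ox,oy:(np.array(a,float)+.5)/k-.5+[ox,oy]
T={"s1":[(145,115),(166,397)],"s2":[(345,188),(267,461)],"b1":[(402,231),(457,502)],"b2":[(573,168),(598,447)]}
for n,a in T.items():
    p=ray(c,f(a,6,290,140),.015)[:,:2]; d=p[0]-p[1]; L=np.hypot(*d); u=d/L
    print(n,"L",L.round(4),"yaw",np.degrees(np.arctan2(u[1],u[0])).round(1),"org",p[1]+u*(.07 if n[0]=="s" else .085))
q=ray(c,f([(47,150),(343,90),(398,380),(102,440)],5,150,140),.021)[:,:2]
print("tray",q.mean(0),[np.hypot(*(q[i]-q[i-1])) for i in range(4)],[np.degrees(np.arctan2(*(a-b)[::-1])) for a,b in((q[0],q[3]),(q[1],q[2]))],np.degrees(np.arctan2(*(q[0]-q[1])[::-1])))
print("lids",ray(c,f([(512,98),(656,394)],5,150,140),.028))
print("mouths b r",ray(c,f([(632,200),(488,299)],5,150,140),.108))
# scene cam depth for jars and lids
for n,cc in(("top",c),("scene",s)):
  P=cloud(cc); hsv=cv2.cvtColor(cc["image"],cv2.COLOR_BGR2HSV)
  for nm,ctr,lo,hi in(("bl",ray(c,f([(656,394)],5,150,140),.028)[0],.02,.05),("rl",ray(c,f([(512,98)],5,150,140),.028)[0],.02,.05),("bj",ray(c,f([(632,200)],5,150,140),.108)[0],.095,.13),("rj",ray(c,f([(488,299)],5,150,140),.108)[0],.095,.13)):
    m=(np.hypot(P[...,0]-ctr[0],P[...,1]-ctr[1])<.045)&(P[...,2]>lo)&(P[...,2]<hi)
    a=P[m]; print(n,nm,len(a),a.mean(0),(a.max(0)+a.min(0))/2,np.ptp(a,axis=0))
  m=(P[...,2]>-.02)&(P[...,2]<.01)&(np.abs(P[...,0]-.5)<.1)&(np.abs(P[...,1]+.05)<.05);print(n,"table z",np.median(P[m][:,2]))
cv2.imwrite("pics/sc.png",cv2.resize(s["image"][165:255,300:480],None,fx=4.4,fy=4.4,interpolation=cv2.INTER_CUBIC))
E
```

```text
s1 L 0.1697 yaw 3.8 org [ 0.5468 -0.1322]
s2 L 0.1702 yaw -16.6 org [ 0.5055 -0.2166]
b1 L 0.1652 yaw 10.7 org [ 0.4967 -0.2939]
b2 L 0.1678 yaw 4.2 org [ 0.5301 -0.3882]
tray [0.5272 0.3023] [np.float64(0.21123965475755743), np.float64(0.21539767681714672), np.float64(0.21168241809812102), np.float64(0.21403418299271118)] [np.float64(11.154127327751011), np.float64(10.785018913182773)] 101.1880270013951
lids [[ 0.6443  0.095   0.028 ]
 [ 0.4326 -0.0067  0.028 ]]
mouths b r [[0.5633 0.0053 0.108 ]
 [0.4968 0.103  0.108 ]]
top bl 220 [ 0.4306 -0.006   0.0275] [ 0.4305 -0.0073  0.0285] [0.0569 0.057  0.0162]
top rl 219 [0.6421 0.0962 0.028 ] [0.6417 0.0954 0.0293] [0.0578 0.0583 0.0184]
top bj 149 [0.5608 0.0064 0.1057] [0.5611 0.0077 0.1058] [0.0517 0.0512 0.0212]
top rj 155 [0.4943 0.1019 0.1055] [0.4936 0.1032 0.1067] [0.0514 0.0511 0.0232]
top table z -0.0005455619840404324
scene bl 199 [ 0.4367 -0.0092  0.028 ] [ 0.4341 -0.0075  0.0269] [0.0579 0.0593 0.0133]
scene rl 265 [0.6485 0.092  0.028 ] [0.6456 0.0944 0.0266] [0.0617 0.0594 0.0129]
scene bj 169 [0.5708 0.0016 0.1051] [0.568  0.0061 0.1031] [0.0483 0.0516 0.0159]
scene rj 150 [0.504  0.0977 0.1049] [0.5019 0.1013 0.1034] [0.0428 0.0477 0.0168]
scene table z 0.0008759414304774227
```

View pics/sc.png

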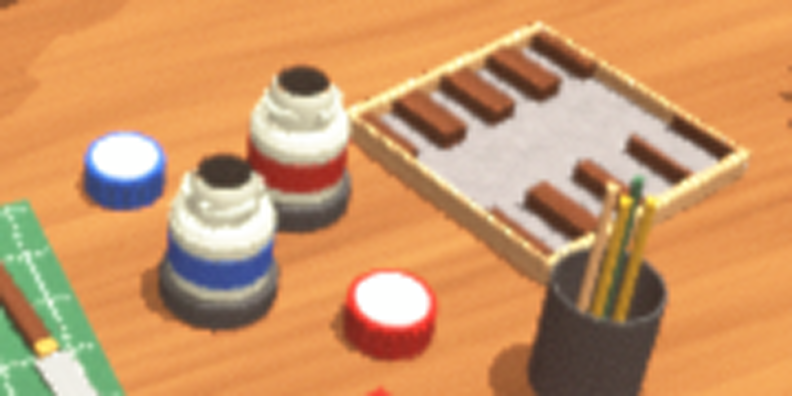

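The scene crop confirms that the blue-band jar is the nearer one (at x≈0.563) and the red-band jar the farther, with the lids matching by position. All sizes match the given ones: tray 212–215 mm, tools 165–170 mm. I pick the inner brush first.

```bash
cat >> h.py <<'E'
np.set_printoptions(precision=4,suppress=True)
TRAY=np.array([.5272,.3023]); TY=np.radians(11.0)
CZ=.26
def st(msg=""):
    s=manip.state(); print(msg,"t",round(s["clock"],1),"tcp",s["tool_pos"],"F",np.round(s["contact_force"],1),"w",round(s["gripper_width"]*1e3,1),"gf",round(s["grasp_force"],1)); return s
def pick(xy,yaw,z=.0055,open_=.045,force=25):
    manip.set_gripper(open_); manip.move_pose([*xy,.10],down(yaw))
    manip.move_linear([*xy,z],rate=.12); manip.set_gripper(0.0,force); st("grip")
    manip.move_linear([*xy,CZ],rate=.25); return st("lift")
def bay(x,y):
    c,s=np.cos(TY),np.sin(TY); return TRAY+[c*x-s*y,s*x+c*y]
E
python3 - <<'E'
from h import *
manip.move_pose([.4967,-.2939,.2],down(np.radians(10.7)))
pick([.4967,-.2939],np.radians(10.7))
s=cap("scene"); P=cloud(s); q=np.array([.4967,-.2939,.26])
uv=(s["R"].T@(q-s["position"])); uv=s["intrinsics"]@uv; u,v=(uv[:2]/uv[2]).astype(int); print(u,v)
cv2.imwrite("pics/grip.png",cv2.resize(s["image"][max(v-70,0):v+40,max(u-70,0):u+70],None,fx=5,fy=5,interpolation=cv2.INTER_CUBIC))
E
```

```text
grip t 4.6 tcp [ 0.4969 -0.2941  0.0059] F [-0.3  0.9  2.5] w 15.8 gf 25.0
lift t 5.8 tcp [ 0.4957 -0.2933  0.258 ] F [ 0.   0.4 -1.5] w 15.7 gf 25.0
235 172
```

View pics/grip.png

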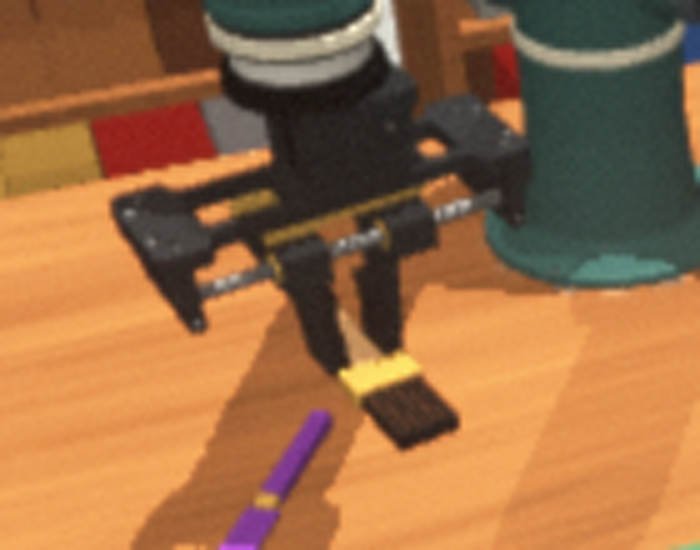

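The gripper holds the brush by the handle and the grip is straight. I place it in the inner brush bay and look at it from above.

```bash
cat >> h.py <<'E'
def place(xy,yaw=TY,z=.0095,op=.03,fmax=8):
    manip.move_pose([*xy,CZ],down(yaw)); manip.move_linear([*xy,.05],rate=.25)
    f0=manip.state()["contact_force"]; zz=.05
    while zz>z:
        zz=max(z,zz-(.01 if zz>.032 else .003)); manip.move_linear([*xy,zz],rate=.06)
        f=manip.state()["contact_force"]-f0
        if np.linalg.norm(f)>fmax: print("contact",f,zz); break
    st("placed"); manip.set_gripper(op); manip.move_linear([*xy,CZ],rate=.25)
def look(n,crop=None,cam="top",k=5):
    c=cap(cam); im=c["image"]
    if crop: a,b,d,e=crop; im=cv2.resize(im[b:e,a:d],None,fx=k,fy=k,interpolation=cv2.INTER_CUBIC)
    cv2.imwrite(f"pics/{n}.png",im); return c
E
python3 - <<'E'
from h import *
place(bay(0,.026))
manip.move_pose([.45,-.05,.3],down(TY)); look("t1",(150,140,300,240)); st()
E
```

```text
placed t 11.4 tcp [0.5221 0.3277 0.0093] F [0.3 0.4 0. ] w 15.7 gf 25.0
 t 14.5 tcp [ 0.4503 -0.0493  0.2998] F [ 0.2 -0.6  0.5] w 29.8 gf 0.0
```

View pics/t1.png

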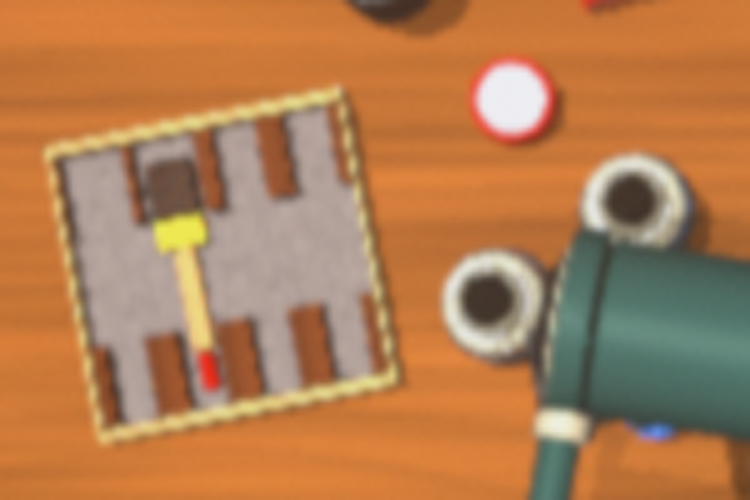

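The first brush lies properly in the inner brush compartment, with its ferrule at (180,232) and red end at (210,370). I take the second brush next, with a check that each tool is still where I measured it.

```bash
cat >> h.py <<'E'
def check(tip,end,half=.0):
    """colours along the tool's axis (6x crop px) now against the first picture"""
    a=cv2.imread("pics/top0.png").astype(float); b=cap("top")["image"].astype(float)
    t=np.linspace(.05,.95,16)[:,None]; p=np.rint((np.array(tip)*(1-t)+np.array(end)*t+.5)/6-.5+[290,140]).astype(int)
    d=np.abs(a[p[:,1],p[:,0]]-b[p[:,1],p[:,0]]).max(1); print("check",d.astype(int)); return np.median(d)<30 and d.max()<90
E
python3 - <<'E'
from h import *
c=cap("top"); f=lambda a,k,ox,oy:(np.array(a,float)+.5)/k-.5+[ox,oy]
p=ray(c,f([(172,160),(211,388)],5,150,140),.017)[:,:2]; print("seen centre",p.mean(0),np.hypot(*(p[0]-p[1])),"true ~",[.5221,.3277])
assert check((573,168),(598,447))
y=np.radians(4.2); pick([.5301,-.3882],y)
place(bay(0,.0745)); 
assert check((145,115),(166,397))
print(check((345,188),(267,461)))
pick([.5468-.008,-.1322-.0005],np.radians(3.8))
place(bay(-.02,-.026)); print(check((345,188),(267,461)))
look("t2",(150,140,410,240),k=3)
E
```

```text
seen centre [0.521  0.3254] 0.16602103760118955 true ~ [0.5221, 0.3277]
check [2 5 3 4 4 5 4 4 5 5 4 4 5 6 5 2]
grip t 17.9 tcp [ 0.5303 -0.3884  0.0059] F [-0.1 -0.5  1. ] w 15.8 gf 25.0
lift t 19.1 tcp [ 0.5292 -0.3875  0.2578] F [-0.6 -0.5 -0.6] w 15.7 gf 25.0
placed t 25.2 tcp [0.5128 0.3753 0.0093] F [-0.   0.3 -1.2] w 16.0 gf 25.0
check [3 2 3 3 1 1 1 2 2 1 1 1 2 1 2 1]
check [2 2 1 2 2 1 2 2 2 2 2 2 1 2 2 2]
True
grip t 30.7 tcp [ 0.539  -0.1328  0.0058] F [-0.7  0.3  2. ] w 15.7 gf 25.0
lift t 31.8 tcp [ 0.5377 -0.1324  0.258 ] F [-0.  -0.2 -0.8] w 15.6 gf 25.0
placed t 36.7 tcp [0.5124 0.2729 0.0093] F [ 0.3 -0.3 -0.9] w 15.7 gf 25.0
check [1 1 1 1 2 1 2 1 0 1 0 1 1 1 1 2]
True
```

View pics/t2.png

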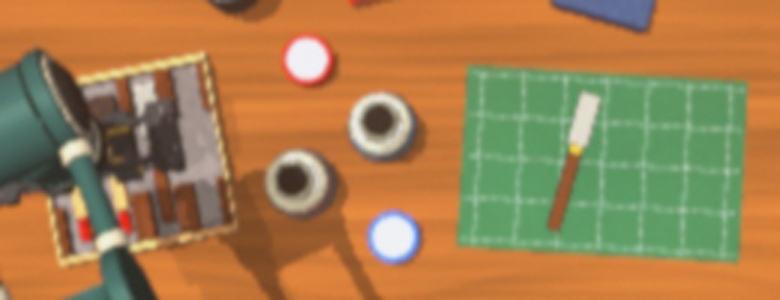

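The last spatula is unmoved at (575,160) in this crop; the arm covers part of the tray. I place that spatula, move the arm clear and look at the tray.

```bash
python3 - <<'E'
from h import *
assert check((345,188),(267,461))
pick([.5055,-.2166],np.radians(-16.6))
place(bay(-.012,-.0755))
manip.move_pose([.45,-.2,.3],down(TY)); look("t3",(150,140,300,240)); st()
E
```

```text
check [1 1 0 1 1 0 2 1 1 2 1 1 1 1 1 1]
grip t 42.2 tcp [ 0.5057 -0.2167  0.0058] F [-1.   1.1  2.4] w 15.8 gf 25.0
lift t 43.4 tcp [ 0.5045 -0.2161  0.2581] F [-0.3  0.3 -1.1] w 15.5 gf 25.0
placed t 48.4 tcp [0.5297 0.2258 0.0093] F [-0.2 -0.5 -0.5] w 15.5 gf 25.0
 t 51.6 tcp [ 0.4504 -0.1992  0.2997] F [-1.2 -0.1 -0.3] w 29.9 gf 0.0
```

View pics/t3.png

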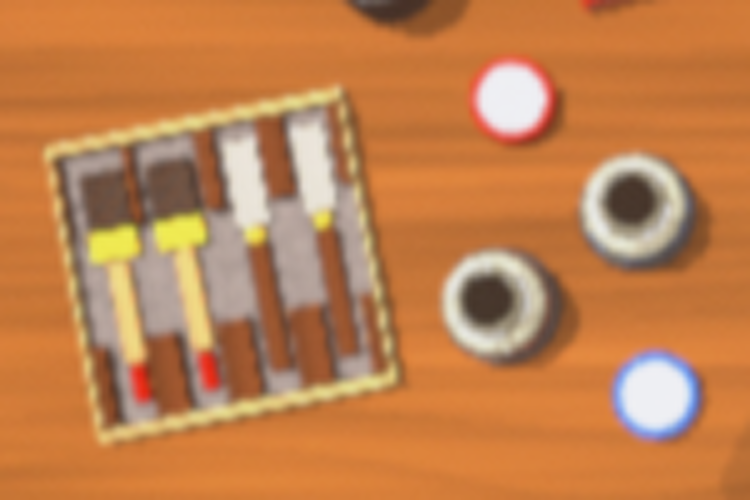

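All four tools lie in their right compartments, heads at the head end and handles in the handle end. For the lids, I compare the lid-to-jar displacement in both cameras so the calibration bias cancels.

```bash
cat >> h.py <<'E'
def proj(c,p):
    q=c["intrinsics"]@(c["R"].T@(np.array(p)-c["position"])); return q[:2]/q[2]
def disc(c,p,kind,r=.033):
    """sub-pixel centre of the white lid top or the dark jar mouth near world point p, on its plane"""
    k=8; u=np.rint(proj(c,p)).astype(int); h=22
    im=cv2.resize(c["image"][u[1]-h:u[1]+h,u[0]-h:u[0]+h],None,fx=k,fy=k,interpolation=cv2.INTER_CUBIC)
    hsv=cv2.cvtColor(im,cv2.COLOR_BGR2HSV)
    m=((hsv[...,1]<70)&(hsv[...,2]>150)) if kind=="lid" else im.max(2)<95
    n,lab,stt,cen=cv2.connectedComponentsWithStats(m.astype(np.uint8))
    d=[np.hypot(*(cen[i]-h*k)) if stt[i,4]>800 else 1e9 for i in range(1,n)]; i=1+int(np.argmin(d))
    (e,ax,_)=cv2.fitEllipse(max(cv2.findContours((lab==i).astype(np.uint8),0,1)[0],key=len))
    uv=(np.array(e)+.5)/k-.5+u-h
    return ray(c,uv,p[2])[0,:2],uv,np.array(ax)/k
BL=[.4326,-.0067,.028]; RL=[.6443,.095,.028]; BJ=[.5633,.0053,.108]; RJ=[.4968,.103,.108]
E
python3 - <<'E'
from h import *
for n in("top","scene"):
    c=cap(n)
    for nm,p,k in(("BL",BL,"lid"),("RL",RL,"lid"),("BJ",BJ,"m"),("RJ",RJ,"m")): print(n,nm,*disc(c,p,k))
P=cloud(cap("top"))
for nm,x,y in(("b1",0,.078),("b2",0,.026),("s1",0,-.026),("s2",0,-.078)):
    for dx in(-.06,.03,.06):
        q=bay(dx-(.012 if nm[0]=="s" else 0),y+(-.003 if y>.05 else .003 if y<-.05 else 0)); d=np.hypot(P[...,0]-q[0],P[...,1]-q[1]); print(nm,dx,np.median(P[...,2][d<.006]).round(4),end="; ")
m=(P[...,2]>.13)&(P[...,2]<.2)&(np.abs(P[...,0]-.7)<.08)&(np.abs(P[...,1]-.19)<.08); print("\npot",P[m].mean(0))
E
```

```text
top BL [ 0.4322 -0.0059] [280.567  218.5136] [13.5346 13.7035]
top RL [0.6442 0.0957] [251.8157 159.2481] [13.3275 13.4861]
top BJ [0.5632 0.0062] [275.735  179.6409] [8.7485 8.8899]
top RJ [0.4964 0.1034] [247.0672 199.5303] [8.8584 9.1988]
scene BL [ 0.4314 -0.0054] [328.1895 199.776 ] [10.7811 18.0816]
scene RL [0.6446 0.0949] [388.7101 232.5065] [11.5698 16.6929]
scene BJ [0.5642 0.0061] [350.7893 203.6401] [ 6.293  11.3679]
scene RJ [0.4968 0.1026] [368.4842 183.1131] [5.202  9.9848]
b1 -0.06 0.0145; b1 0.03 0.0153; b1 0.06 0.0181; b2 -0.06 0.0137; b2 0.03 0.0162; b2 0.06 0.0166; s1 -0.06 0.0167; s1 0.03 0.0148; s1 0.06 0.011; s2 -0.06 0.0174; s2 0.03 0.0142; s2 0.06 0.0131; 
pot [0.7364 0.1842 0.1543]
```

Both cameras agree within about 1 mm, and the heights say the tools lie flat. Next is the blue lid.

```bash
cat >> h.py <<'E'
class Screw:
    def __init__(s,xy,yaw,off=.015): s.xy=xy; s.yaw=yaw; s.off=off; s.f0=manip.state()["contact_force"][2]; s.m0=manip.state()["moment"][2]
    def go(s,h,yaw=None,rate=.03):
        s.h=h; y=s.yaw if yaw is None else yaw; s.yaw=y
        manip.move_linear([*s.xy,h+s.off],rate=rate,rot=down(np.radians(y)))
        return s.read()
    def read(s):
        q=[manip.state() for _ in range(3)]
        s.F=np.mean([a["contact_force"][2] for a in q])-s.f0; s.M=np.mean([a["moment"][2] for a in q])-s.m0
        s.z=q[-1]["tool_pos"][2]-s.off; s.w=q[-1]["gripper_width"]
    def press(s,lo=3,hi=8,step=.0007,n=8,floor=.0845):
        for _ in range(n):
            if s.F<lo and s.h-step>floor: s.go(s.h-step)
            elif s.F>hi: s.go(s.h+step*.6)
            else: break
    def log(s,m): print(m,f"t{manip.state()['clock']:.1f} yaw{s.yaw:.0f} h{s.h*1e3:.1f} z{s.z*1e3:.1f} F{s.F:.1f} M{s.M:.2f} w{s.w*1e3:.1f}")
def getlid(xy,yaw,jar):
    y=np.radians(yaw); manip.set_gripper(.085); manip.move_pose([*xy,.12],down(y)); manip.move_linear([*xy,.0155],rate=.12)
    manip.set_gripper(.0,30); st("lid"); manip.move_linear([*xy,.2],rate=.25); st("up")
    manip.move_pose([*jar,.2],down(y)); manip.move_linear([*jar,.12],rate=.2); manip.dwell(.3)
    s=Screw(jar,yaw); s.go(.100); s.log("hover"); return s
def land(s):
    while s.F<3 and s.h>.0865: s.go(s.h-.001)
    s.log("land")
E
python3 - <<'E'
from h import *
s=getlid([.4318,-.0057],60,[.5637,.0062]); land(s)
s.press(); s.log("press")
t=manip.state()["clock"]; s.go(s.h,s.yaw+4); s.log("turn"); s.press(); s.log("p"); 
s.go(s.h,s.yaw+4); s.log("turn"); s.press(); s.log("p"); print(R.from_rotvec(manip.state()["tcp_rot"]).as_matrix()[:2,0])
E
```

```text
lid t 55.2 tcp [ 0.4323 -0.0057  0.016 ] F [-1.1  0.4  3.3] w 59.4 gf 30.0
up t 56.1 tcp [ 0.4306 -0.0056  0.1983] F [-0.5  0.4 -2.1] w 59.9 gf 30.0
hover t57.9 yaw60 h100.0 z99.6 F-0.4 M0.02 w59.5
land t58.9 yaw60 h96.0 z96.8 F6.3 M0.03 w59.0
press t58.9 yaw60 h96.0 z96.8 F6.3 M0.03 w59.0
turn t59.1 yaw64 h96.0 z96.8 F6.7 M0.13 w59.9
p t59.1 yaw64 h96.0 z96.8 F6.7 M0.13 w59.9
turn t59.4 yaw68 h96.0 z96.7 F6.6 M0.08 w59.7
p t59.4 yaw68 h96.0 z96.7 F6.6 M0.08 w59.7
[0.3767 0.9263]
```

The lid rests on the ridges near their high start. I turn it back until it drops.

```bash
cat >> h.py <<'E'
def resume(jar):
    st_=manip.state(); x=R.from_rotvec(st_["tcp_rot"]).as_matrix()[:2,0]
    s=Screw(jar,np.degrees(np.arctan2(x[1],x[0]))); s.h=st_["tool_pos"][2]-s.off; s.f0=-.5; s.m0=0; s.read(); return s
def back(s,maxturn=130):
    y0=s.yaw; z0=s.z
    while s.yaw-y0<maxturn:
        s.go(s.h,s.yaw+4); s.press(n=10,floor=.0875); s.log("b")
        if s.z<.0915 or abs(s.M)>.6: break
    return s
E
python3 - <<'E'
from h import *
s=resume([.5637,.0062]); s.h=.096; s.log("r"); back(s)
E
```

```text
r t59.4 yaw68 h96.0 z96.7 F5.8 M0.08 w59.7
b t59.6 yaw72 h96.0 z96.4 F5.8 M0.08 w59.7
b t60.9 yaw76 h93.2 z93.5 F3.8 M-0.01 w59.7
b t61.1 yaw80 h93.2 z93.7 F4.9 M0.05 w59.9
b t61.4 yaw84 h93.2 z93.9 F6.2 M0.06 w59.1
b t61.6 yaw88 h93.2 z94.0 F5.9 M0.09 w59.8
b t61.9 yaw92 h93.2 z94.1 F7.2 M0.08 w59.3
b t62.1 yaw96 h93.2 z94.3 F7.9 M0.09 w59.3
b t62.6 yaw100 h93.6 z94.6 F7.2 M0.15 w59.3
b t63.1 yaw104 h94.0 z94.8 F7.2 M0.03 w59.6
b t63.4 yaw108 h94.0 z95.0 F7.1 M0.04 w59.7
b t63.9 yaw112 h94.5 z95.2 F6.6 M0.12 w59.2
b t64.3 yaw116 h94.9 z95.4 F6.8 M0.08 w59.5
b t64.8 yaw120 h95.3 z95.7 F5.4 M0.03 w59.5
b t65.1 yaw124 h95.3 z95.8 F6.5 M0.12 w59.6
b t65.6 yaw128 h95.7 z96.0 F6.1 M0.08 w59.5
b t65.8 yaw132 h95.7 z96.2 F6.9 M0.11 w59.7
b t66.3 yaw136 h96.1 z96.4 F6.4 M0.09 w59.4
b t66.6 yaw140 h96.1 z96.5 F6.7 M0.15 w59.5
b t66.8 yaw144 h96.1 z96.5 F6.4 M0.16 w59.6
b t67.1 yaw148 h96.1 z96.4 F7.4 M0.08 w59.4
b t67.3 yaw152 h96.1 z96.0 F4.3 M0.07 w59.6
b t70.1 yaw156 h89.1 z89.2 F2.7 M-0.00 w59.1
```

The lid dropped into the thread at yaw 156 (z 89.2). Now I screw it clockwise.

```bash
cat >> h.py <<'E'
def screw(s,maxturn=125,mstop=.6):
    y0=s.yaw
    while y0-s.yaw<maxturn:
        s.go(s.h,s.yaw-5); s.press(lo=1.5,hi=9,n=6,floor=.083); s.log("s")
        if abs(s.M)>mstop: break
    return s
E
python3 - <<'E'
from h import *
s=resume([.5637,.0062]); s.h=.0891; screw(s)
E
```

```text
s t70.3 yaw151 h89.1 z89.0 F2.4 M-0.05 w59.7
s t70.6 yaw146 h89.1 z89.0 F1.9 M-0.05 w59.4
s t71.1 yaw141 h88.4 z88.5 F3.2 M-0.03 w59.6
s t71.3 yaw136 h88.4 z88.4 F2.9 M-0.13 w59.8
s t71.6 yaw131 h88.4 z88.4 F2.0 M-0.11 w59.8
s t71.8 yaw126 h88.4 z88.4 F2.7 M-0.06 w59.1
s t72.1 yaw121 h88.4 z88.4 F1.7 M-0.11 w59.7
s t72.3 yaw116 h88.4 z88.4 F2.3 M-0.06 w59.6
s t72.6 yaw111 h88.4 z88.4 F2.0 M-0.02 w59.7
s t72.8 yaw106 h88.4 z88.5 F1.9 M-0.11 w59.6
s t73.1 yaw101 h88.4 z88.4 F1.8 M-0.12 w59.7
s t73.6 yaw96 h87.7 z87.9 F3.4 M0.02 w59.3
s t73.8 yaw91 h87.7 z87.9 F3.2 M-0.10 w59.6
s t74.1 yaw86 h87.7 z87.7 F1.7 M-0.00 w59.4
s t74.6 yaw81 h87.0 z87.3 F3.0 M0.05 w59.9
s t74.8 yaw76 h87.0 z87.2 F4.2 M-0.00 w59.9
s t75.1 yaw71 h87.0 z87.1 F4.8 M0.60 w59.9
s t75.3 yaw66 h87.0 z87.1 F5.1 M0.75 w59.7
```

Turning met the stop at z about 86.1, allowing for the 1 mm grip offset. I give it one last nudge, let go, then start the red lid.

```bash
python3 - <<'E'
from h import *
s=resume([.5637,.0062]); s.h=.087; s.go(s.h,s.yaw-5); s.log("n")
manip.set_gripper(.085); manip.move_linear([.5637,.0062,.2],rate=.2)
# red: tool x towards the pot
print(np.degrees(np.arctan2(.1842-.0953,.7364-.6444)))
P0=[.6444,.0953]; J=[.4966,.1030]
s=getlid(P0,44,J); land(s); s.press(); s.log("p"); 
if s.z>.0915: back(s)
E
```

```text
n t75.6 yaw61 h87.0 z87.1 F6.8 M0.52 w59.2
44.01824470333327
lid t 79.2 tcp [0.6448 0.0954 0.0161] F [-0.3 -0.1  3.3] w 59.6 gf 30.0
up t 80.1 tcp [0.6431 0.0951 0.1979] F [-1.   0.3 -1.5] w 59.9 gf 30.0
hover t81.9 yaw44 h100.0 z99.7 F-0.9 M0.04 w59.7
land t83.4 yaw44 h94.0 z94.9 F4.7 M0.02 w59.5
p t83.4 yaw44 h94.0 z94.9 F4.7 M0.02 w59.5
b t83.6 yaw48 h94.0 z95.1 F5.7 M0.10 w60.1
b t83.9 yaw52 h94.0 z95.3 F6.0 M0.11 w59.6
b t84.1 yaw56 h94.0 z95.4 F6.7 M0.13 w59.8
b t84.6 yaw60 h94.4 z95.8 F6.4 M0.14 w59.8
b t85.1 yaw64 h94.8 z95.9 F7.5 M0.02 w60.0
b t85.4 yaw68 h94.8 z96.1 F7.3 M0.05 w59.4
b t85.9 yaw72 h95.3 z96.3 F6.9 M0.03 w59.5
b t86.4 yaw76 h95.7 z96.5 F6.9 M0.05 w59.6
b t86.6 yaw80 h95.7 z96.7 F8.0 M0.10 w59.2
b t87.1 yaw84 h96.1 z96.7 F6.1 M0.03 w59.6
b t87.4 yaw88 h96.1 z96.6 F6.9 M0.16 w59.6
b t87.6 yaw92 h96.1 z96.3 F4.8 M0.16 w59.4
b t90.4 yaw96 h89.1 z89.3 F1.3 M0.03 w59.6
```

```bash
python3 - <<'E'
from h import *
J=[.4966,.1030]
s=resume(J); s.h=.0891; screw(s); s.go(s.h,s.yaw-5); s.log("n")
manip.set_gripper(.085); manip.move_linear([*J,.25],rate=.2); manip.move_pose([.4,-.35,.3],down(0)); st()
for n in("top","scene"):
    c=cap(n)
    for nm,p in(("B",[*BJ[:2],.114]),("R",[*RJ[:2],.114])): print(n,nm,*disc(c,p,"lid"))
P=cloud(cap("top"))
for nm,p in(("B",BJ),("R",RJ)): d=np.hypot(P[...,0]-p[0],P[...,1]-p[1]); print(nm,"top z",np.median(P[...,2][d<.02]),np.std(P[...,2][d<.02]))
look("f1",(150,100,410,240),k=3); look("f2",(300,150,480,270),cam="scene",k=4.4)
E
```

```text
s t90.9 yaw91 h88.4 z88.6 F2.2 M-0.02 w59.3
s t91.1 yaw86 h88.4 z88.5 F2.1 M-0.08 w59.5
s t91.4 yaw81 h88.4 z88.5 F2.7 M0.01 w59.3
s t91.6 yaw76 h88.4 z88.5 F2.7 M-0.02 w59.6
s t91.9 yaw71 h88.4 z88.5 F2.7 M-0.03 w59.6
s t92.1 yaw66 h88.4 z88.4 F1.9 M0.00 w59.7
s t92.4 yaw61 h88.4 z88.4 F2.4 M-0.02 w59.8
s t92.6 yaw56 h88.4 z88.4 F2.4 M-0.02 w59.6
s t92.9 yaw51 h88.4 z88.4 F2.0 M-0.02 w59.7
s t93.1 yaw46 h88.4 z88.4 F3.2 M-0.08 w59.5
s t93.4 yaw41 h88.4 z88.4 F2.8 M-0.03 w59.6
s t93.6 yaw36 h88.4 z88.2 F2.6 M-0.10 w59.5
s t94.1 yaw31 h87.7 z87.8 F3.7 M0.01 w59.3
s t94.4 yaw26 h87.7 z87.8 F2.4 M-0.01 w59.8
s t94.9 yaw21 h87.0 z87.3 F5.3 M0.02 w59.2
s t95.1 yaw16 h87.0 z87.2 F4.7 M0.00 w59.6
s t95.4 yaw11 h87.0 z87.2 F4.4 M0.57 w59.9
s t95.6 yaw6 h87.0 z87.2 F5.3 M0.78 w59.4
n t95.9 yaw1 h87.0 z87.1 F5.7 M0.83 w59.5
 t 99.0 tcp [ 0.4004 -0.3492  0.2997] F [ 0.8  0.1 -0.4] w 85.2 gf 0.0
top B [0.5629 0.0055] [275.8434 179.5582] [14.245  14.3757]
top R [0.4963 0.1037] [246.7584 199.4619] [14.2331 14.3201]
scene B [0.5602 0.004 ] [349.6169 201.4389] [12.0586 18.8343]
scene R [0.4962 0.1034] [368.7617 181.3903] [ 9.4949 15.6275]
B top z 0.1132439212140064 0.003439137726226858
R top z 0.11447893836884937 0.0032678819443957502
```

View pics/f1.png

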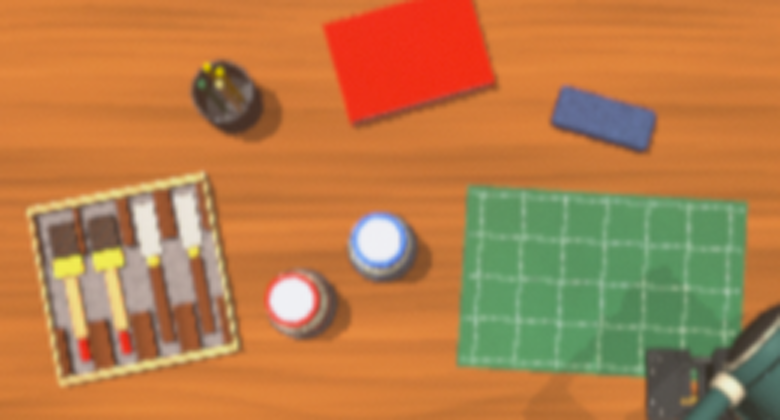

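View pics/f2.png

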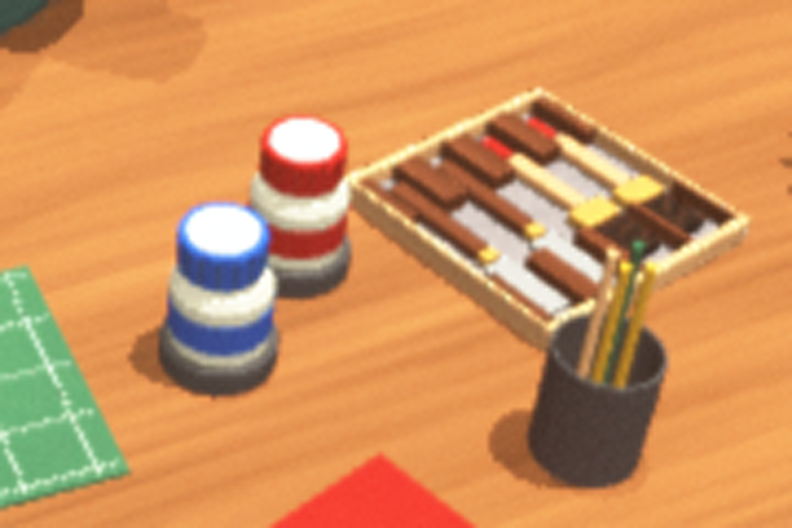

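Both lids sit level and at the right height (tops at about 113–114 mm) on the jars of their own colour. All four tools lie in the tray, and the book, pot and weight are where they were. Handing in.

```bash
python3 -c "
from h import *
print(order.close_job())"
```

```text
the job is handed in; nothing more can be done
None
```

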